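# Turn and seat the grating disc of a vegetable cutter

### The job

The grating disc on the white vegetable cutter has been put on the wrong way round, so its notch is not over the locating pin at the front of the base. With the fingertips, push the disc round by its tab until the notch in its rim is over the pin, then press down on its hub until the disc is fully home, and leave it like that. Do not grip the tab or lift the disc, and leave the things standing around where they are.

Things in the scene. Friction and masses are not known exactly. Their poses are not given: they have to be found in the camera images.
- cutter_base: squat round white motor base of a vegetable cutter, 170 mm across and 55 mm high, fixed to the worktop. Origin: centre of its underside, on the vertical disc axis. Its -x side is the front: a black speed dial 28 mm across sticks out 12 mm there (part of the base, not to be used), and the pin stands above it.
- pin (a point): centre of the top of the steel locating pin: 8 mm across, 58 mm from the disc axis, rising 14.5 mm from the base's top to 69.5 mm above the worktop. An 8 mm wide rib of the same height runs outward from it to 78 mm from the axis, so that its outer end stays in sight past the disc's rim. Fixed to the base.
- hub (a point): centre of the flat top of the black hub of the steel grating disc, on the disc axis. Hub 36 mm across, 10 mm above the disc's face. Disc 130 mm across, 8 mm thick, level, on the shaft in the middle of the base. Disc up: hub top 88 mm, face 78 mm above the worktop; fully seated: both 10 mm lower, the pin's top then 1.5 mm above the face.
- notch (a point): middle of the notch in the disc's rim, 58 mm from the axis, at the height of the disc's face. The notch is 16 mm wide, goes through the disc's thickness and is open at the rim, from 50 mm to 65 mm from the axis. It clears the pin within about 4 mm (0.065 rad) to either side; elsewhere the solid rim lands on the pin and the disc stays up.
- tab: black finger tab fixed on the disc; origin: centre of its foot, 46 mm from the axis, at the height of the disc's face. Straight across the axis from the notch: an upright bar 30 mm long (pointing away from the axis, 31 to 61 mm from it), 12 mm thick, 16 mm high above the face; made to be pushed sideways on either flat side. 13 mm of bare face lies between hub and tab.
- disc (a joint): rotation of the disc about its upright axis in rad, growing counter-clockwise seen from above; 0 or 6.283 means that the notch is over the pin. It can be turned either way without a stop, staying where it is left: stiff, about 1.5 N at the tab.
- disc_drop (a joint): how far the disc has been pressed down its shaft, in m: 0 = up as it starts, just clear of the pin, 0.010 = fully seated at the stop. A tight push fit: it does not sink by its own weight but goes down under about 5 N and stays down. Negative = pulled up.
- spice_jar_1: spice jar, 41 mm across, 105 mm tall, broad screw cap, standing close round the back of the cutter base; origin at the centre of its underside. A bystander, to be left alone.
- mill_2: glass shaker with grey domed top, 44 mm across, 90 mm tall, standing close round the back of the cutter base; origin at the centre of its underside. A bystander, to be left alone.
- tin_2: food tin, 76 mm across, 58 mm tall, standing close round the back of the cutter base; origin at the centre of its underside. A bystander, to be left alone.
- garlic_1: garlic bulb, 53 mm across and tall, standing close round the back of the cutter base; origin at the centre of its underside. A bystander, to be left alone.
- jar_1: glass jar with black lid, 63 mm across, 94 mm tall, standing farther off; origin at the centre of its underside. A bystander, to be left alone.
- bottle_2: dark sauce bottle, 59 mm across, 204 mm tall, standing farther off; origin at the centre of its underside. A bystander, to be left alone.
- lemon_1: lemon, 83 x 58 x 58 mm, standing farther off; origin at the centre of its underside. A bystander, to be left alone.

How it is judged:
On the way, in this order (a step that is already met when the one before it is completed fails the run):
1. the notch has been turned over the pin (horizontal distance between notch and pin below 0.008 m).
2. the disc is pressed home on the pin (value of joint disc_drop above 0.008 m and horizontal distance between notch and pin below 0.007 m), for 0.2 s.
At the end, for the whole second after the job is handed in: the disc is pressed at least 8 of its 10 mm down the shaft, its notch round the pin (centres within 7 mm in plan), the disc still, and every bystander within 30 mm of where it stood (all of step 2 and velocity of joint disc between -0.05 and 0.05 rad/s and distance of each of spice_jar_1, mill_2, tin_2, garlic_1, jar_1, bottle_2, lemon_1 from where it was at the start of the episode below 0.03 m); the robot touches nothing.
It fails at once if the tab is gripped: the fingers bear on it with more than 35 N (contact force between the fingers and tab above 35 N).
It fails at once if the disc is pulled up more than 4 mm (value of joint disc_drop below -0.004 m).
It fails at once if a bystander is moved more than 30 mm (distance of any of spice_jar_1, mill_2, tin_2, garlic_1, jar_1, bottle_2, lemon_1 from where it was at the start of the episode above 0.03 m).
It also fails if it takes over 51 s, if anything falls off the work surface, if the arm or the gripper's body presses on something with over 40 N, if the wrist force passes 120 N, or if a joint passes its speed limit or range.

### The arm

A 7-joint arm with a two-finger parallel gripper is mounted at the origin on a cart in front of the work surface, level with it; the furniture and walls round the work are solid. World frame = base frame: x ahead of the robot, y to its left, z up, the work surface at z = 0. Lengths are in m, angles in rad, forces in N, time in s.
With the tool pointing down it reaches from about 0.4 to 0.9 m from the base axis. Payload 5.5 kg.
Tool frame: the origin (TCP) lies at the very end of the fingers, on their centre line; the grasp point (between the pads) lies 19 mm behind it; z points along the fingers, y is the line along which they close (so a half turn about z gives the same grasp; the last joint's range is limited). The gripper opens to 85 mm and grips with 20 to 120 N. Pads are 22 mm wide; open, the fingers measure 114 mm over their backs; the gripper's body (76 mm by 85 mm) begins 54 mm behind the grasp point. The pads swing forward as they close: fully open they stand 13 mm farther back than shut.
Start: joints at [1.398, 0.501, -0.427, 1.55, 0.221, 1.138, -0.21], TCP at [0.274, -0.589, 0.231] pointing down, gripper open.
Joint ranges: [-2.88, 2.88], [-0.31, 2.03], [-1.54, 1.56], [0.2, 2.42], [-1.41, 4.55], [0.19, 2.02], [-2.57, 2.57]. Speed limits (rad/s): [2.57, 2.57, 3.14, 3.14, 3.14, 3.14, 3.14].

### API

Orientations are given as a unit quaternion [w, x, y, z].
In Python, from workcell import manip, viewer gives the robot as it stands. The module is installed in compiled form; this text tells all that it offers.
- The arm moves only by the tool move_arm, never from a script. Its argument "commands" is text: rows parted by semicolons, each of 5 numbers parted by spaces: the shift along the tool's x, y, z in m, then the turn about the tool's z in rad, then the finger opening in m, from 0 to 0.0854. In form: tx ty tz turn grip; .... A call has exactly 10 rows; each row shifts and turns the commanded pose from where the row before left it, along the tool's axes as they then stand; what a row does not reach is not made up. A row lasts 1/10 s, in which the tool goes at most 50 mm and 8.59 degrees, less where a joint would pass 70% of its speed; a pose out of reach is approached as far as the arm can. A call with a gripper value outside its range is refused whole. The fingers move at their own pace and stop on an object; "grip_force" is the grip in N (left out, the last holds). Time passes only in rows, so rows that do not move let the fingers close, or fill a call up. It gives the time, the measured TCP pose, the force, the opening and the grip force at its end, in the units of the state.
- manip.read_state(): the state, without advancing time (a new reading comes with each control period).
- viewer.read_camera(name): name is "side" or "top" or "wrist"; returns the picture (400x640x3 uint8, red, green, blue); there is no depth.
- viewer.camera_params(name): a dict with "vertical_fov" (degrees; the focal length in pixels is half the picture's height over the tangent of half this angle, whatever the lens; pixels are square), "cx", "cy" (the principal point, pixels), "rvec" (rotation vector, rad) and "tvec" (3), from world to camera coordinates, as OpenCV has them. Camera axes: x right, y down, z forward; pixel columns grow to the right and rows downward; lengths in m; the calibration is good to about 2 mm. A picture is of the moment at which its call begins: read the wrist's pose just before it. camera_params takes no time and is no camera call; for the wrist camera it gives the pose at the moment of the call.
- manip.finish_job(): hands the job in; it is judged then, once.
The state is a dict: "clock": time; "joint_pos": joint angles; "dq": joint speeds; "tau": joint torques, N m; "position": TCP position; "orientation": TCP orientation; "ft_force": force on the tool from outside, world axes, zero at the start; "ft_torque": the same for the moment, N m; "grip_width": finger opening in m; "grip_force": force on a finger pad.
Only numpy, scipy, OpenCV 4.12 (cv2) and the standard library are available. Lean on these libraries where they do the work, as an engineer would, in place of code of your own. Each camera call takes 0.05 s, during which the arm holds its last target. There are 200 camera calls.

## Working session

There is one attempt and no reset: what is moved stays moved. The work goes in short steps, Python scripts to look and compute and a tool call to move; the robot and the scene stay as the last step left them, time stands still between calls to the robot, and variables do not carry over. Pictures are saved under pics/ and viewed, at most 10 in all, crops included, and the job is handed in when it is done.

Besides the shell and the picture viewer there is one more tool, called by a JSON object that holds its "name" and its "arguments". move_arm: Moves the arm, as the interface text tells. Its arguments: {"type":"object","properties":{"commands":{"type":"string"},"grip_force":{"type":"number"}},"required":["commands"]}

```bash
mkdir -p pics; cat > h.py <<'E'
import numpy as np, cv2
from workcell import manip, viewer
def cam(n):
    p=viewer.camera_params(n); f=200/np.tan(np.radians(p["vertical_fov"])/2)
    K=np.array([[f,0,p["cx"]],[0,f,p["cy"]],[0,0,1]]); R=cv2.Rodrigues(np.array(p["rvec"],float))[0]
    return K,R,np.array(p["tvec"],float)
def ray(n,uv,z,c=None):
    K,R,t=c or cam(n); o=-R.T@t
    uv=np.atleast_2d(uv).astype(float); d=(R.T@np.linalg.inv(K)@np.c_[uv,np.ones(len(uv))].T).T
    return o+d*((z-o[2])/d[:,2])[:,None]
def proj(n,P,c=None):
    K,R,t=c or cam(n); q=(K@(R@np.atleast_2d(P).T+t[:,None])).T
    return q[:,:2]/q[:,2:]
def snap(n,f):
    im=viewer.read_camera(n); cv2.imwrite(f"pics/{f}.png",im[:,:,::-1]); return im
E
python3 - <<'E'
from h import *
s=manip.read_state(); print(s)
for n in("top","side"):
    snap(n,n+"0"); K,R,t=cam(n); print(n,K[0,0],-R.T@t,R[2])
E
```

```text
{'clock': 0.0, 'joint_pos': array([ 1.39822858,  0.50184718, -0.42679716,  1.55147729,  0.22082704,
        1.13832193, -0.21029373]), 'dq': array([-0.00186944, -0.00016115,  0.00011427,  0.00023591,  0.00148373,
       -0.00194167,  0.00112171]), 'tau': array([ 1.38810756e-03, -5.69529712e+01, -5.81592098e+00, -2.80942386e+01,
        1.07009671e-02,  1.21248071e-02,  2.88365449e-06]), 'position': array([ 0.27402176, -0.58862802,  0.23024897]), 'orientation': array([-9.74811548e-04,  9.76347595e-01,  2.16204496e-01, -1.96884754e-04]), 'ft_force': array([-0.47598667, -0.36694745, -0.5586682 ]), 'ft_torque': array([-0.02066775,  0.04573287,  0.00326218]), 'grip_force': 0.0, 'grip_width': 0.08527399284753169}
top 447.91949952051704 [0.41063974 0.11881331 1.04049048] [ 0.20879104  0.00973658 -0.97791181]
side 361.12854663065775 [-0.11487816  0.26704617  0.51189085] [ 0.832274   -0.18214819 -0.52358575]
```

View pics/top0.png

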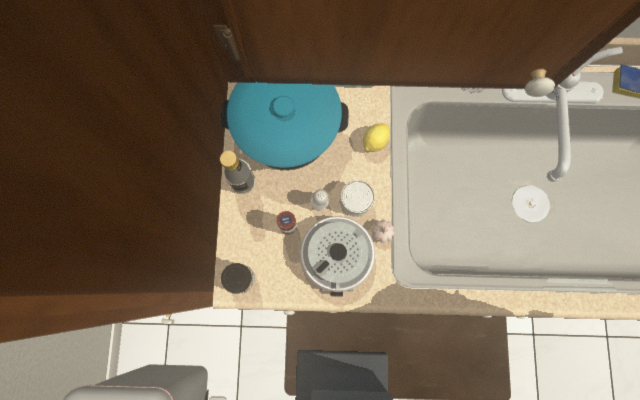

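View pics/side0.png

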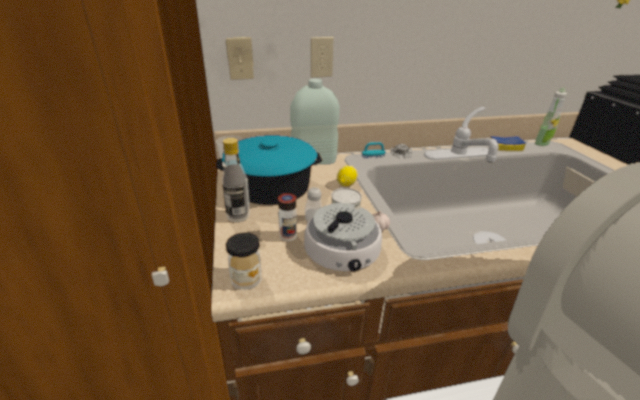

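The top view shows the hub near (338,252), the tab near (322,267) and the dial near (337,292). Next I'll measure these and view a zoomed crop.

```bash
python3 - <<'E'
from h import *
im=cv2.imread("pics/top0.png"); x0,y0=270,180
cr=im[y0:305,x0:400]; cv2.imwrite("pics/crop0.png",cv2.resize(cr,None,fx=5,fy=5,interpolation=cv2.INTER_CUBIC)[:600,:780])
g=im.max(2); m=(g<70).astype(np.uint8); m[:235]=0;m[300:]=0;m[:,:300]=0;m[:,376:]=0
n,l,st,ce=cv2.connectedComponentsWithStats(m)
for i in range(1,n):
    if st[i,4]>8: print(st[i],ce[i],[ray("top",ce[i],z)[0,:2].round(4) for z in(.088,.094,.078)])
E
```

```text
(no output)
```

View pics/crop0.png

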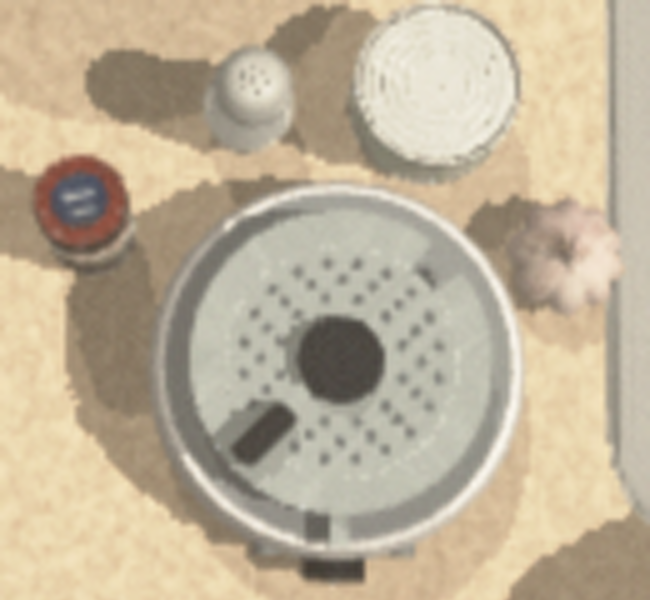

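The zoomed crop shows the hub, the tab at lower left, and the notch opposite at upper right. The rib and its shadow are at the bottom (crop 317–338,527), above the dial (333,570).

```bash
python3 - <<'E'
from h import *
im=cv2.imread("pics/top0.png"); 
g=im.max(2); m=(g<100).astype(np.uint8); m[:235]=0;m[300:]=0;m[:,:312]=0;m[:,366:]=0
n,l,st,ce=cv2.connectedComponentsWithStats(m)
for i in range(1,n):
    if st[i,4]>8: print(st[i],ce[i].round(1),[ray("top",ce[i],z)[0,:2].round(4) for z in(.088,.094,.078,.0695,.03)])
print(g[278:296,326:350])
# white rim ellipse of base
hub=ray("top",[338.2,252],.088)[0]
for q,z in(([322.6,266.6],.094),([356.6,234],.078),([337.6,285.4],.0695),([333.4,285.4],.0695),([336.6,294],.03)):
    v=ray("top",q,z)[0]-hub; print(q,v[:2].round(4),np.hypot(*v[:2]).round(4),np.degrees(np.arctan2(v[1],v[0])).round(1))
E
```

```text
[330 244  17  16 217] [337.6 251.5] [array([0.4898, 0.0699]), array([0.4893, 0.0702]), array([0.4906, 0.0694]), array([0.4913, 0.069 ]), array([0.4946, 0.0669])]
[317 261  12  12  74] [322.2 266.3] [array([0.458 , 0.1017]), array([0.4577, 0.1018]), array([0.4585, 0.1015]), array([0.4589, 0.1013]), array([0.4608, 0.1006])]
[331 292  12   4  42] [336.4 293.4] [array([0.4031, 0.0711]), array([0.4032, 0.0714]), array([0.403 , 0.0706]), array([0.403 , 0.0701]), array([0.4026, 0.0682])]
[[196 199 197 196 202 205 203 199 192 192 193 190 192 193 193 190 191 194
  189 190 191 191 194 193]
 [193 197 198 200 203 203 200 198 192 190 190 192 190 195 193 194 189 190
  193 191 194 192 190 194]
 [173 183 191 195 204 201 201 196 195 191 192 194 194 196 190 191 191 192
  190 192 194 187 187 182]
 [151 130 142 171 202 189 184 191 187 183 189 193 194 195 193 190 191 188
  184 187 181 169 168 155]
 [148 145 147 151 155 133 134 159 161 163 186 190 188 185 185 180 174 169
  165 157 150 151 146 148]
 [148 145 146 147 142 111 109 108 111 118 167 179 175 167 154 152 152 150
  152 147 150 146 147 146]
 [149 14
[... 732 characters left out ...]
 142 148 154 154 157 154 154 136 141 176
  187 191 189 185 172 177]
 [138 137 134 130 104  79  75  78  84  88  90  95  91  89  89  81 101 198
  207 210 209 208 209 205]
 [155 154 157 141 105  74  69  68  69  72  70  77  76  73  73  71 100 198
  206 210 210 210 210 213]
 [210 203 208 168 112  76  73  71  70  76  76  77  78  74  76  75  99 202
  214 215 208 209 213 215]
 [218 215 218 209 156 108 102 100  89  88  93  96  91  92  92  91 110 207
  218 214 212 209 212 215]]
[322.6, 266.6] [-0.0317  0.0324] 0.0453 134.3
[356.6, 234] [ 0.0404 -0.0396] 0.0566 -44.4
[337.6, 285.4] [-0.0691 -0.0007] 0.0691 -179.4
[333.4, 285.4] [-0.0693  0.0082] 0.0698 173.2
[336.6, 294] [-0.0873 -0.0008] 0.0873 -179.5
```

```bash
cat >> h.py <<'E'
from scipy.spatial.transform import Rotation as Ro
def tool():
    s=manip.read_state(); w,x,y,z=s["orientation"]; return s,Ro.from_quat([x,y,z,w]).as_matrix()
def rel(P,yaw=None):
    s,R=tool(); print("t",round(s["clock"],2),"pos",s["position"].round(4),"F",s["ft_force"].round(1),"j",s["joint_pos"].round(2))
    cur=np.arctan2(R[1,0],R[0,0]); print("yaw",np.degrees(cur).round(1),"shift",(R.T@(np.array(P)-s["position"])).round(4))
    if yaw is not None: print("turn",(-(np.radians(yaw)-cur+np.pi)%(2*np.pi)-np.pi if 0 else -((np.radians(yaw)-cur+np.pi)%(2*np.pi)-np.pi)).round(3))
E
python3 - <<'E'
from h import *
im=cv2.imread("pics/top0.png")
for q,z in(([286,220],.105),([321,196],.09),([357,197],.058),([383,231],.05)):
    v=ray("top",q,z)[0]; print(v[:2].round(3),np.hypot(*(v[:2]-[.4893,.0695])).round(3))
rel([.436,.082,.15],44)
E
```

```text
[0.552 0.18 ] 0.127
[0.608 0.108] 0.125
[0.615 0.027] 0.132
[ 0.541 -0.032] 0.114
t 0.1 pos [ 0.2741 -0.5887  0.2304] F [-0.2  0.2  0. ] j [ 1.4   0.5  -0.43  1.55  0.22  1.14 -0.21]
yaw 25.0 shift [ 0.4299 -0.5395  0.0813]
turn -0.332
```

{"name": "move_arm", "arguments": {"commands": "0.0215 -0.027 0 0 0;0.0215 -0.027 0 0 0;0.0215 -0.027 0 0 0;0.0215 -0.027 0 0 0;0.0215 -0.027 0 0 0;0.0215 -0.027 0 0 0;0.0215 -0.027 0 0 0;0.0215 -0.027 0 0 0;0.0215 -0.027 0 0 0;0.0215 -0.027 0 0 0", "grip_force": 60}}

```text
clock: 1.1
position: [0.3552, -0.2522, 0.2311]
orientation: [-0.0, 0.976, 0.216, -0.0]
ft_force: [0.9, -0.6, -0.0]
grip_width: 0.0
grip_force: 0.0
```

{"name": "move_arm", "arguments": {"commands": "0.0215 -0.027 0 0 0;0.0215 -0.027 0 0 0;0.0215 -0.027 0 0 0;0.0215 -0.027 0 0 0;0.0215 -0.027 0 0 0;0.0215 -0.027 0 0 0;0.0215 -0.027 0 0 0;0.0215 -0.027 0 0 0;0 0 0 -0.1 0;0 0 0 -0.1 0"}}

```text
clock: 2.1
position: [0.4199, 0.0162, 0.2312]
orientation: [-0.0, 0.949, 0.316, -0.0]
ft_force: [-0.6, -0.2, 0.2]
grip_width: -0.0001
grip_force: 0.0
```

```bash
python3 - <<'E'
from h import *
rel([.436,.082,.13],44); snap("wrist","w1")
E
```

```text
t 2.1 pos [0.4199 0.0162 0.2312] F [-0.6 -0.2  0.2] j [ 0.78  0.12 -0.93  2.08  0.11  0.99 -1.13]
yaw 36.9 shift [ 0.0524 -0.0429  0.1012]
turn -0.125
```

View pics/w1.png

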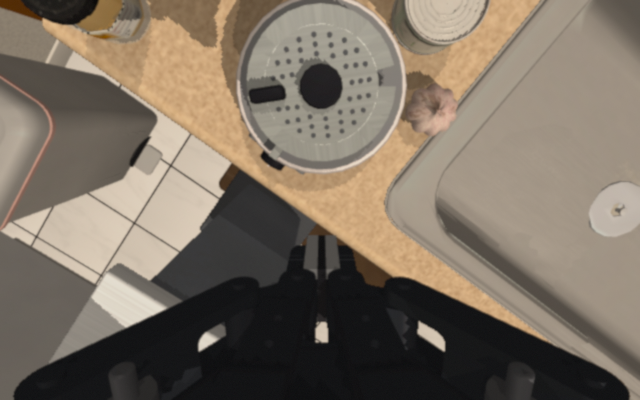

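Wrist view: hub (321,86), tab (266,94), notch (386,77), rib (267,150). I'll check these against the first measurements.

```bash
python3 - <<'E'
from h import *
im=cv2.imread("pics/w1.png"); g=im.max(2); m=(g<75).astype(np.uint8); m[175:]=0;m[:60]=0;m[:,:244]=0;m[:,350:]=0
n,l,st,ce=cv2.connectedComponentsWithStats(m); c=cam("wrist")
hub=None
for i in range(1,n):
    if st[i,4]>60:
        for z in (.088,.094): print(st[i],ce[i].round(1),z,ray("wrist",ce[i],z,c)[0].round(4))
hub=ray("wrist",[321,86],.088,c)[0]
for q,z in(([266,93],.094),([386,77],.078),([267,150],.0695)):
    v=ray("wrist",q,z,c)[0]-hub; print(v[:2].round(4),np.hypot(*v[:2]).round(4),np.degrees(np.arctan2(v[1],v[0])).round(1))
E
```

```text
[ 300   63   42   46 1493] [320.4  85.8] 0.088 [0.4882 0.0688 0.088 ]
[ 300   63   42   46 1493] [320.4  85.8] 0.094 [0.4878 0.0685 0.094 ]
[248  85  38  19 542] [266.6  93.7] 0.088 [0.4557 0.1013 0.088 ]
[248  85  38  19 542] [266.6  93.7] 0.094 [0.456  0.1003 0.094 ]
[261 152  23  18 164] [271.2 161.1] 0.088 [0.4109 0.0655 0.088 ]
[261 152  23  18 164] [271.2 161.1] 0.094 [0.4122 0.0653 0.094 ]
[-0.0322  0.0328] 0.046 134.5
[ 0.0404 -0.04  ] 0.0568 -44.7
[-0.0751  0.0071] 0.0754 174.6
```

{"name": "move_arm", "arguments": {"commands": "0.0131 -0.0107 0.015 -0.03 0;0.0131 -0.0107 0.015 -0.03 0;0.0131 -0.0107 0.02 -0.03 0;0.0131 -0.0107 0.02 -0.03 0;0 0 0.02 0 0;0 0 0.01 0 0;0 0 0 0 0;0 0 0 0 0;0 0 0 0 0;0 0 0 0 0"}}

```text
clock: 3.15
position: [0.4346, 0.0806, 0.1321]
orientation: [0.001, 0.93, 0.368, 0.001]
ft_force: [-0.7, -0.6, 0.9]
grip_width: 0.0002
grip_force: 0.0
```

```bash
python3 - <<'E'
from h import *
rel([.436,.082,.083],44)
E
```

```text
t 3.15 pos [0.4346 0.0806 0.1321] F [-0.7 -0.6  0.9] j [ 0.52  0.37 -0.88  2.13  0.39  0.81 -1.42]
yaw 43.2 shift [ 0.002  -0.0001  0.0492]
turn -0.013
```

{"name": "move_arm", "arguments": {"commands": "0 0 0.015 0 0;0 0 0.015 0 0;0 0 0.01 0 0;0 0 0.005 0 0;0 0 0.004 0 0;0 0 0 0 0;0.004 0 0 0 0;0.004 0 0 0 0;0.004 0 0 0 0;0 0 0 0 0"}}

```text
clock: 4.15
position: [0.4434, 0.0899, 0.0826]
orientation: [-0.0, 0.929, 0.369, 0.001]
ft_force: [-1.4, 0.1, 0.0]
grip_width: 0.0001
grip_force: 0.0
```

```bash
python3 - <<'E'
from h import *
rel([.4885,.0692,.083],44); snap("wrist","w2")
E
```

```text
t 4.15 pos [0.4434 0.0899 0.0826] F [-1.4  0.1  0. ] j [ 0.42  0.47 -0.8   2.14  0.51  0.73 -1.54]
yaw 43.3 shift [ 0.0186  0.046  -0.0003]
turn -0.012
```

View pics/w2.png

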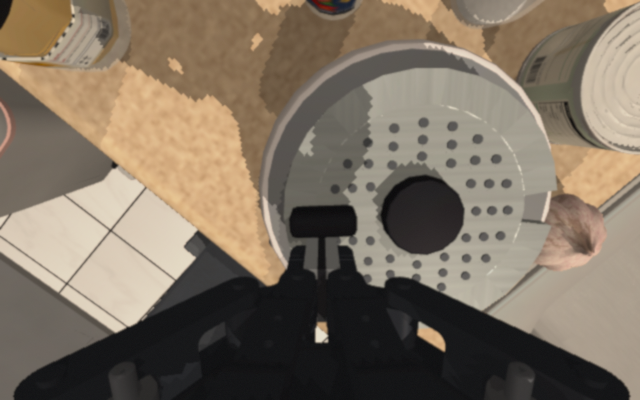

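The wrist view shows the fingertips right behind the tab (323,222), in line with it. I'll start the arc push.

{"name": "move_arm", "arguments": {"commands": "0.0056 -0.0018 0 0.12 0;0.0056 -0.0018 0 0.12 0;0.0056 -0.0018 0 0.12 0;0.0056 -0.0018 0 0.12 0;0 0 0 0 0;0 0 0 0 0;0 0 0 0 0;0 0 0 0 0;0 0 0 0 0;0 0 0 0 0"}}

```text
clock: 5.2
position: [0.4573, 0.107, 0.0823]
orientation: [-0.0, 0.99, 0.138, -0.0]
ft_force: [0.1, 0.1, 0.2]
grip_width: -0.0004
grip_force: 0.0
```

```bash
python3 - <<'E'
from h import *
rel([.4885,.0692,.083],43.3-27.5)
E
```

```text
t 5.2 pos [0.4573 0.107  0.0823] F [0.1 0.1 0.2] j [ 0.28  0.46 -0.68  2.1   0.44  0.72 -1.97]
yaw 15.8 shift [ 0.0197  0.0449 -0.0007]
turn 0.0
```

Positive turns drive J7 towards its lower limit, so I'll back off, lift, and turn the tool half round CCW. Then I'll push with its other face.

{"name": "move_arm", "arguments": {"commands": "-0.005 0 0 0 0;-0.005 0 -0.01 0 0;0 0 -0.015 0 0;0 0 0 -0.14 0;0 0 0 -0.14 0;0 0 0 -0.14 0;0 0 0 -0.14 0;0 0 0 -0.14 0;0 0 0 -0.14 0;0 0 0 -0.14 0"}}

```text
clock: 6.2
position: [0.4483, 0.1043, 0.1087]
orientation: [0.001, 0.808, 0.59, 0.001]
ft_force: [-0.1, -0.5, 0.0]
grip_width: 0.0
grip_force: 0.0
```

{"name": "move_arm", "arguments": {"commands": "0 0 0 -0.14 0;0 0 0 -0.14 0;0 0 0 -0.14 0;0 0 0 -0.14 0;0 0 0 -0.14 0;0 0 0 -0.14 0;0 0 0 -0.14 0;0 0 0 -0.14 0;0 0 0 -0.14 0;0 0 0 -0.14 0"}}

```text
clock: 7.2
position: [0.4483, 0.1039, 0.1086]
orientation: [0.001, 0.238, 0.971, -0.0]
ft_force: [-0.1, -0.4, -0.4]
grip_width: -0.0001
grip_force: 0.0
```

{"name": "move_arm", "arguments": {"commands": "0 0 0 -0.14 0;0 0 0 -0.14 0;0 0 0 -0.14 0;0 0 0 -0.14 0;0 0 0 -0.14 0;0 0 0 -0.06 0;0 0 0 0 0;0 0 0 0 0;0 0 0 0 0;0 0 0 0 0"}}

```text
clock: 8.2
position: [0.4479, 0.1043, 0.1076]
orientation: [0.0, -0.136, 0.991, -0.0]
ft_force: [0.3, -0.0, -0.4]
grip_width: -0.0001
grip_force: 0.0
```

```bash
python3 - <<'E'
from h import *
rel([.4885,.0692,.083],15.8-180)
E
```

```text
t 8.2 pos [0.4479 0.1043 0.1076] F [ 0.3 -0.  -0.4] j [ 0.75  0.81 -1.38  2.1   0.94  1.09  0.73]
yaw -164.3 shift [-0.0296 -0.0447  0.0247]
turn -0.002
```

{"name": "move_arm", "arguments": {"commands": "0 0 0.01 0 0;0 0 0.01 0 0;0 0 0.005 0 0;0 0 0 0 0;-0.005 0 0 0 0;-0.004 0 0 0 0;-0.0056 0.0018 0 0.12 0;-0.0056 0.0018 0 0.12 0;-0.0056 0.0018 0 0.12 0;-0.0056 0.0018 0 0.12 0"}}

```text
clock: 9.2
position: [0.4779, 0.1171, 0.0826]
orientation: [-0.0, 0.105, 0.994, 0.001]
ft_force: [-2.1, 1.9, -0.6]
grip_width: 0.0
grip_force: 0.8
```

```bash
python3 - <<'E'
from h import *
rel([.4885,.0692,.083],-164.2-27.5)
E
```

```text
t 9.2 pos [0.4779 0.1171 0.0826] F [-2.1  1.9 -0.6] j [ 0.63  0.8  -1.22  2.04  0.92  1.01  0.29]
yaw 168.0 shift [-0.0204 -0.0447 -0.0005]
turn -0.006
```

{"name": "move_arm", "arguments": {"commands": "-0.0056 0.0018 0 0.12 0;-0.0056 0.0018 0 0.12 0;-0.0056 0.0018 0 0.12 0;-0.0056 0.0018 0 0.12 0;-0.0056 0.0018 0 0.12 0;-0.0056 0.0018 0 0.12 0;-0.0056 0.0018 0 0.12 0;-0.0056 0.0018 0 0.12 0;-0.0056 0.0018 0 0.12 0;0 0 0 0 0"}}

```text
clock: 10.2
position: [0.5261, 0.0979, 0.0829]
orientation: [0.001, 0.6, 0.8, 0.001]
ft_force: [-0.1, 0.2, 0.1]
grip_width: -0.0001
grip_force: 0.0
```

```bash
python3 - <<'E'
from h import *
rel([.4885,.0692,.083],90)
im=snap("top","t3"); cv2.imwrite("pics/t3c.png",cv2.resize(im[180:305,270:400,::-1],None,fx=4,fy=4,interpolation=cv2.INTER_CUBIC))
E
```

```text
t 10.2 pos [0.5261 0.0979 0.0829] F [-0.1  0.2  0.1] j [ 0.52  0.7  -0.99  1.94  0.74  0.92 -0.57]
yaw 106.2 shift [-0.017  -0.0441 -0.0001]
turn 0.283
```

View pics/t3c.png

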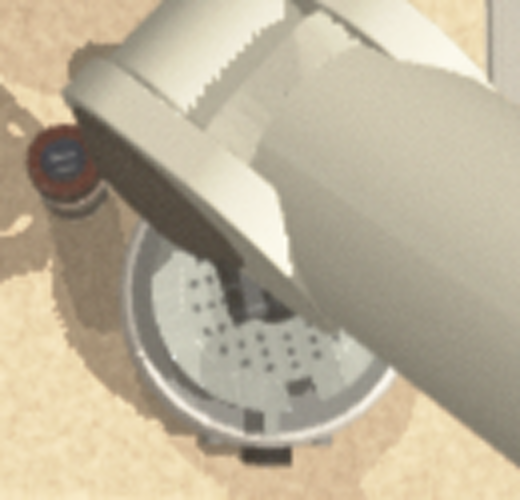

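The notch shows at crop (300,385), just right of the rib (270,418), so only a small turn is left.

```bash
python3 - <<'E'
from h import *
hub=np.array([.4887,.0693,0])
for q,z in(([270+300/4,180+385/4],.078),([270+268/4,180+418/4],.0695)):
    v=ray("top",q,z)[0]-hub; print(q,v[:2].round(4),np.hypot(*v[:2]).round(4),np.degrees(np.arctan2(v[1],v[0])).round(1))
g=cv2.imread("pics/t3.png").max(2); print(g[270:290,330:356])
E
```

```text
[345.0, 276.25] [-0.0498 -0.0163] 0.0524 -161.9
[337.0, 284.5] [-0.0673 -0.0001] 0.0673 -179.9
[[147 126 148 175 179 175 169 166 171 180 179 173 173 150 159 174 175 174
  174 174 179 178 177 178 182 194]
 [150 143 158 175 177 174 157 128 151 175 177 176 164 138 147 172 177 173
  176 178 180 177 177 179 178 193]
 [173 175 175 174 179 174 151 133 161 175 181 176 174 165 175 181 175 174
  177 179 178 180 179 180 182 197]
 [177 180 181 177 177 179 174 174 174 179 180 177 175 176 180 173 168 166
  174 179 176 179 179 182 179 194]
 [176 179 184 177 181 182 180 177 181 178 177 175 168 168 166 146 136 129
  169 177 178 177 176 180 181 180]
 [179 180 180 178 182 183 187 179 178 187 176 159 135 126 115 107 108 113
  161 178 178 178 179 183 182 180]
 [175 180 179 181 181 184 181 178 174 177 174 144 113 104 104 103 106 116
  126 170 178 179 180 184 183 178]
 [178 179 181 180 182 185 182 178 176 173 175 153 112 106 106 106 119 141
  129 170 177 178 178 183 180 169]
 [176 178 182 183 181 184 182 180 179 176 171 172 127 116 115 122 146 152
  149 165 177 175 175 174 164 155]
 [176 176 180 180 181 18
[... 475 characters left out ...]
49 149 151
  152 151 150 154 152 152 167 183]
 [149 113 105 104 104 109 167 176 178 168 152 149 152 151 154 153 150 151
  152 151 149 152 165 180 210 231]
 [148 112 105 107 102 111 167 180 179 166 153 150 150 151 151 150 150 155
  158 164 167 181 207 230 233 230]
 [149 113 106 106 103 110 169 177 179 169 154 152 154 153 155 155 164 173
  179 204 208 231 233 229 219 212]
 [177 129 117 118 121 122 166 180 181 172 166 164 167 172 180 191 209 220
  230 231 227 224 215 209 205 209]
 [222 174 164 163 172 163 176 189 186 194 205 208 219 221 232 231 231 227
  225 209 201 197 192 206 213 216]
 [192 193 206 217 218 198 202 206 209 209 223 225 223 223 224 223 207 198
  189 180 176 173 170 206 217 218]]
```

{"name": "move_arm", "arguments": {"commands": "-0.0054 0.0017 0 0.12 0;-0.0054 0.0017 0 0.12 0;-0.0022 0.0008 0 0.05 0;0 0 0 0 0;0 0 0 0 0;0 0 0 0 0;0 0 0 0 0;0 0 0 0 0;0 0 0 0 0;0 0 0 0 0"}}

```text
clock: 11.25
position: [0.5312, 0.0859, 0.0823]
orientation: [-0.0, 0.709, 0.705, -0.0]
ft_force: [-0.3, 1.0, 0.9]
grip_width: -0.0
grip_force: 0.4
```

```bash
python3 - <<'E'
from h import *
rel([.4885,.0692,.083],90)
im=snap("top","t4"); print(im.max(2)[272:290,326:350])
E
```

```text
t 11.25 pos [0.5312 0.0859 0.0823] F [-0.3  1.   0.9] j [ 0.5   0.67 -0.93  1.93  0.69  0.89 -0.79]
yaw 89.7 shift [-0.0169 -0.0426 -0.0007]
turn -0.005
[[184 187 187 181 177 171 176 181 182 178 171 139 146 174 172 175 174 164
  172 177 179 177 177 185]
 [183 183 199 190 177 177 175 179 179 174 175 177 178 178 176 178 177 179
  179 179 178 178 177 176]
 [182 183 188 183 179 179 177 178 175 172 171 174 178 174 170 177 181 181
  183 181 178 176 175 177]
 [184 181 185 179 179 174 176 177 162 152 151 157 156 153 151 176 187 179
  182 181 178 179 177 177]
 [183 182 185 178 176 175 180 174 141 120 115 114 111 111 120 171 181 178
  179 180 181 179 174 174]
 [182 182 179 183 176 175 175 173 132 108 114 124 124 111 113 169 179 180
  179 181 183 181 175 174]
 [184 184 178 178 178 178 175 170 126 113 143 171 169 118 115 158 176 180
  178 180 183 181 177 176]
 [181 179 179 180 177 175 175 166 115 114 166 174 165 121 122 147 172 181
  180 181 180 180 178 177]
 [170 169 174 179 183 174 174 155 114 115 168 172 134 121 148 152 175 179
  180 180 182 177 176 168]
 [154 136 157 169 187 168 162 147 111 
[... 171 characters left out ...]
51 150 151 150 112 106 107 102 114 168 178 175 164 154 152 150 152
  153 150 151 151 148 151]
 [155 152 152 151 149 113 105 104 105 112 170 179 177 167 154 149 150 149
  152 151 151 153 148 153]
 [163 163 154 155 150 116 105 104 106 112 170 179 179 169 154 153 149 152
  151 150 151 151 154 163]
 [207 198 186 163 148 118 108 105 106 113 166 179 179 168 154 153 151 151
  155 158 163 172 179 204]
 [238 239 233 196 175 131 116 118 120 124 170 180 175 173 166 166 171 171
  181 194 208 219 231 232]
 [181 206 229 226 222 174 165 167 172 162 181 188 190 196 203 208 219 220
  231 232 231 227 225 209]
 [155 163 174 180 193 192 206 216 218 196 204 205 206 209 225 224 222 222
  223 223 209 200 189 182]]
```

The notch spans columns 333.7–341.2 and the pin is centred near 337.5, so they line up within about 1 mm. I'll back off, lift, and go over the hub.

{"name": "move_arm", "arguments": {"commands": "0.005 0 0 0 0;0.005 0 0 0 0;0 0 -0.01 0 0;0 0 -0.015 0 0;0 0 -0.01 0 0;-0.009 -0.0142 0 0 0;-0.009 -0.0142 0 0 0;-0.009 -0.0142 0 0 0;0 0 0 0 0;0 0 0 0 0"}}

```text
clock: 12.3
position: [0.4895, 0.0686, 0.1182]
orientation: [0.001, 0.709, 0.705, 0.001]
ft_force: [0.0, -0.6, 0.5]
grip_width: -0.0001
grip_force: 0.0
```

```bash
python3 - <<'E'
from h import *
rel([.4886,.0692,.089],90)
im=snap("top","t5"); print(im.max(2)[276:284,330:344])
E
```

```text
t 12.3 pos [0.4895 0.0686 0.1182] F [ 0.  -0.6  0.5] j [ 0.62  0.56 -1.01  2.02  0.61  0.9  -0.74]
yaw 89.7 shift [ 0.0006 -0.001   0.0292]
turn -0.006
[[197 195 195 189 106  83  78  80  87 120 122 123 119 119]
 [195 195 195 189 109  81  82  83  88 119 123 124 124 122]
 [197 195 196 187 119  82  79  83  92 109 115 113 113 109]
 [196 194 192 185 112  90 115 118 114 109 110 112 118 118]
 [201 192 192 168 117 115 178 185 145 129 130 139 144 153]
 [200 182 180 156 114 116 186 191 152 143 149 151 170 174]
 [152 132 130 124 107 118 185 194 163 152 164 159 162 159]
 [145 113 105 104 106 118 185 197 194 180 164 151 151 146]]
```

{"name": "move_arm", "arguments": {"commands": "0 0 0.012 0 0;0 0 0.01 0 0;0 0 0.006 0 0;0 0 0.002 0 0;0 0 0.002 0 0;0 0 0.002 0 0;0 0 0.002 0 0;0 0 0.002 0 0;0 0 0.002 0 0;0 0 0 0 0"}}

```text
clock: 13.35
position: [0.4883, 0.0692, 0.0779]
orientation: [0.0, 0.709, 0.705, -0.0]
ft_force: [-5.6, -1.2, 13.6]
grip_width: 0.0001
grip_force: 6.5
```

```bash
python3 - <<'E'
from h import *
rel([.4886,.0692,.078],90)
E
```

```text
t 13.35 pos [0.4883 0.0692 0.0779] F [-5.6 -1.2 13.6] j [ 0.56  0.62 -0.95  2.04  0.69  0.83 -0.79]
yaw 89.7 shift [ 0.      0.0003 -0.0001]
turn -0.005
```

{"name": "move_arm", "arguments": {"commands": "0 0 0.0015 0 0;0 0 0 0 0;0 0 0 0 0;0 0 0 0 0;0 0 -0.003 0 0;0 0 -0.005 0 0;0 0 -0.02 0 0;0 0 -0.03 0 0;0 0 -0.03 0 0;0 0 -0.03 0 0"}}

```text
clock: 14.35
position: [0.489, 0.0689, 0.1949]
orientation: [-0.0, 0.709, 0.705, 0.0]
ft_force: [1.0, -0.7, 0.9]
grip_width: -0.0001
grip_force: 0.0
```

{"name": "move_arm", "arguments": {"commands": "0 0.03 0 0 0;0 0.03 0 0 0;-0.04 0 0 0 0;-0.04 0 0 0 0;-0.04 0 0 0 0;-0.04 0 0 0 0;-0.04 0 0 0 0;-0.04 0 0 0 0;-0.04 0 0 0 0;0 0 0 0 0"}}

```text
clock: 15.35
position: [0.5464, -0.2201, 0.1928]
orientation: [0.001, 0.713, 0.701, -0.001]
ft_force: [0.0, -0.1, -0.7]
grip_width: 0.0001
grip_force: 0.0
```

```bash
python3 - <<'E'
from h import *
rel([.4886,.0692,.078],90)
im=snap("top","t6"); s=snap("side","s6")
a=cv2.resize(im[180:305,270:400,::-1],None,fx=3,fy=3,interpolation=cv2.INTER_CUBIC); b=cv2.resize(s[185:290,280:400,::-1],(390,375),interpolation=cv2.INTER_CUBIC)
cv2.imwrite("pics/f6.png",np.hstack([a,b]))
E
```

```text
t 15.35 pos [ 0.5464 -0.2201  0.1928] F [ 0.  -0.1 -0.7] j [ 1.07  0.61 -1.02  1.73  0.58  1.13 -0.14]
yaw 89.1 shift [ 0.2887 -0.0624  0.114 ]
turn -0.016
```

View pics/f6.png

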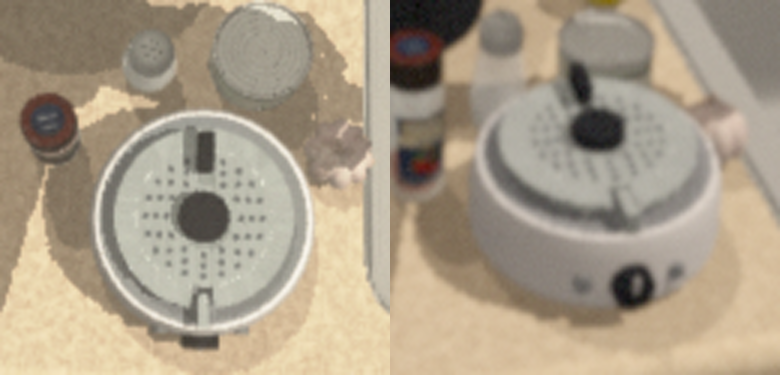

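The disc sits low with its notch round the pin (left crop 203,300), the tab points straight back, and the bystanders stand where they were. I'll hand the job in.

```bash
python3 -c "
from workcell import manip; print(manip.finish_job())"
```

```text
the job is handed in; nothing more can be done
None
```

I pushed the disc round by its tab until the notch was over the pin, pressed it home and handed the job in at about 15 s; the last pictures show it seated and the things around it unmoved, but no verdict came back.

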